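# Present the gold hardness indenter to the inspection microscope

### The job

The point of the gold indenter has to be checked for chips: fold the hold-down lever over it fully back, lift the indenter out of its nest and hold it in the air with its tip in the focus of the inspection microscope, 50 mm in front of the lens, pointing straight into it. Finish while still holding it there. Its point must touch nothing; leave the purple indenter clamped down and the microscope and everything else on the bench as they are.

Things in the scene. Friction and masses are not known exactly. Their poses are not given: they have to be found in the camera images.
- indenter_rest: fixed rest: aluminium plate 110 x 160 x 8 mm with two blue nests at y = +45 (left) and -45 mm (right); origin on the bench under its middle, both indenters point to +x. In a nest the sleeve lies level, axis 34 mm over the bench, in two V saddles 37 mm apart (6 mm thick, 26 mm wide, tops 2 mm below the axis); the 31 mm gap between them is free down to the plate for fingers
- left_knob (a point): centre of the black ball knob (diameter 18 mm) ending the left nest's steel hold-down lever. Shut, it is 61 mm over the bench and 40 mm ahead of the nest's middle, just past and above the indenter's point. The lever bar is 9 mm wide or less, so the ball can be pinched across, along the rest's y, all the way round
- left_hinge (a point): hinge axis of the left lever, along the rest's y: 38 mm behind the nest's middle, 49 mm over the bench, 79 mm from the knob's centre; the hinge post (26 mm wide) ends 56 mm over the bench
- lever_left (a joint): left lever, rad: 0 shut (lying over the sleeve, towards +x of the rest), grows as it swings up and back, 1.4 about upright, 2.9 its stop, folded fully back behind the nest. About 1 N at the knob moves it and it stays where it is left
- right_knob (a point): the same knob on the right nest's lever
- right_hinge (a point): hinge axis of the right lever, as on the left
- lever_right (a joint): right lever, as the left one
- gold_centre (a point): middle of the gold anodised sleeve of the gold indenter (half-way along it, on its axis): a round sleeve 46 mm long and 15 mm thick, about 45 g, lying in one of the two nests. Its x axis runs along the sleeve towards the point
- gold_tip (a point): the very tip of the gold indenter, 32 mm ahead of the sleeve's middle along x
- gold_indenter: the whole gold indenter, sleeve and point; origin and axes as gold_centre
- gold_point: the bare steel point that stands 9 mm out of the front of the gold sleeve (8.4 mm thick at its root); must touch nothing
- purple_indenter: the purple indenter in the other nest: a sleeve 49 mm long and 16 mm thick with the same kind of point; origin at the sleeve's middle, x towards its point; to stay clamped down
- microscope_stand: fixed white stand of the inspection microscope: base 100 x 110 x 12 mm with a steel post 237 mm high at its +y side; origin on the bench below the head, the lens looks to its -x and down
- focus (a point): the microscope's focus point, in the free air 50 mm in front of the lens on its axis, some 150 to 180 mm over the bench. Its x axis runs along the lens axis from the focus into the lens (rising by the head's tilt), so it is the direction in which the indenter must point; its y axis is level
- lens (a point): centre of the front face of the white and black microscope head (30 to 38 mm thick, reaching 128 mm back from here); axes as focus
- microscope_head (a joint): tilt of the microscope head, rad: 0 level, positive looking down; stiff, to be left as it is
- test_block_round: bright steel disc 55 mm across, 11 mm high, bystander; origin under its centre
- test_block_hex: bright steel hexagon 59 mm across, 12 mm high, bystander; origin under its centre
- petri_dish: clear lidded dish 63 mm across, 14 mm high, bystander; origin under its centre
- folding_loupe: small folded pocket loupe 26 x 37 x 16 mm, bystander; origin under its centre

How it is judged:
On the way, in this order (a step that is already met when the one before it is completed fails the run):
1. the lever over the gold indenter is folded back while the indenter still lies in its nest (distance of gold_centre from where it was at the start of the episode below 0.008 m and ((y of gold_centre in the frame of indenter_rest above 0 m and value of joint lever_left above 2.5 rad) or (y of gold_centre in the frame of indenter_rest below 0 m and value of joint lever_right above 2.5 rad))), for 0.2 s.
2. the gold indenter is lifted clear of the rest, held by the fingers (height (world z) of gold_centre above 0.07 m and contact force between gold_indenter and the fingers above 1 N and contact force between gold_indenter and indenter_rest below 0.05 N), for 0.2 s.
At the end, for the whole second after the job is handed in: The gripper holds the gold indenter still in the air: tip within 10 mm of the focus, axis within 0.17 rad of the lens axis, pointing into the lens. Its lever is folded back (over 2.3 rad); the purple one lies within 8 mm of its place under its shut lever (under 0.2 rad); the focus moved under 6 mm (all of step 2 and distance between gold_tip and focus below 0.01 m and angle between the x axis of gold_centre and the x axis of focus, either way round below 0.17 rad and x of gold_centre in the frame of focus below -0.02 m and contact force between gold_indenter and microscope_stand below 0.05 N and linear speed of gold_indenter below 0.02 m/s and angular speed of gold_indenter below 0.2 rad/s and distance of purple_indenter from where it was at the start of the episode below 0.008 m and distance of focus from where it was at the start of the episode below 0.006 m and value of joint any of lever_left, lever_right above 2.3 rad and value of joint any of lever_left, lever_right below 0.2 rad); the arm keeps its last pose, push and grip.
It fails at once if the gold indenter's point touches something (contact force between gold_point and anything else above 0.5 N).
It fails at once if the lever over the purple indenter is opened ((y of purple_indenter in the frame of indenter_rest above 0 m and value of joint lever_left above 0.3 rad) or (y of purple_indenter in the frame of indenter_rest below 0 m and value of joint lever_right above 0.3 rad)).
It fails at once if the purple indenter is displaced (distance of purple_indenter from where it was at the start of the episode above 0.015 m).
It fails at once if the microscope is knocked out of place (distance of focus from where it was at the start of the episode above 0.012 m).
It fails at once if a bystander on the bench is shifted by more than 25 mm (distance of any of test_block_round, test_block_hex, petri_dish, folding_loupe from where it was at the start of the episode above 0.025 m).
It also fails if it takes over 58 s, if anything falls off the work surface, if the arm or the gripper's body presses on something with over 40 N, if the wrist force passes 120 N, or if a joint passes its speed limit or range.

### The arm

A 6-joint arm with a two-finger parallel gripper is mounted at the origin on a cart in front of the work surface, level with it; the furniture and walls round the work are solid. World frame = base frame: x ahead of the robot, y to its left, z up, the work surface at z = 0. Lengths are in m, angles in rad, forces in N, time in s.
With the tool pointing down it reaches from about 0.4 to 0.825 m from the base axis. Payload 7 kg.
Tool frame: the origin (TCP) lies at the very end of the fingers, on their centre line; the grasp point (between the pads) lies 19 mm behind it (ctrl.hold_point_z is the distance from the TCP to the grasp point, in m); y points along the fingers, z is the direction in which the jaws open and shut, and the axes are right-handed (so a half turn about y gives the same grasp; the last joint's range is limited). The gripper opens to 88 mm and grips with 3 to 60 N. Pads are 19 mm wide; open, the fingers measure 130 mm over their backs; the gripper's body (78 mm by 193 mm) begins 47 mm behind the grasp point.
Start: joints at [1.55, 0.359, 0.012, 0, -1.224, -0.288], TCP at [0.205, 0.643, 0.227] pointing down, gripper open.
Joint ranges: [-3.07, 3.07], [-1.43, 2.12], [-1.02, 1.25], [-3.03, 1.67], [-3.05, -0], [-3.03, 3.03]. Speed limits (rad/s): [2.39, 2.39, 3.01, 3.14, 3.14, 3.14].

### API

Orientations are given as a rotation vector (axis times angle).
In Python, from workcell import ctrl, grab_frame, camera_info gives the robot as it stands.
- The arm moves only by the tool arm_command, never from a script. Its argument "moves" is one flat list of numbers, 7 for each row, row after row: the shift along the world's x, y, z in m, then the turn, a rotation vector about the world's x, y, z in rad, then the closure in counts, from 0 (fully open) to 255 (shut). A call has exactly 5 rows; each row is the pose to reach, as a shift and turn from the pose commanded when the call began; what a row does not reach only later rows make up. A row lasts 1/8 s, in which the tool goes at most 62.5 mm and 10.7 degrees, less where a joint would pass 70% of its speed; a pose out of reach is approached as far as the arm can. A call with a gripper value outside its range is refused whole. The fingers move at their own pace and stop on an object; "force" is the grip in N (left out, the last holds). Time passes only in rows, so rows that repeat a pose let the fingers close, or fill a call up. It gives the time, the measured TCP pose, the force and the opening at its end, in the units of the state.
- ctrl.observe(): the state, without advancing time (a new reading comes with each control period).
- grab_frame(name): name is "scene" or "top" or "wrist"; returns the picture (420x560x3 uint8, red, green, blue); there is no depth.
- camera_info(name): a dict with "mtx" (3x3 intrinsics, pixels), "R" (3x3) and "t" (3): a world point X has camera coordinates R X + t. Camera axes: x right, y down, z forward; pixel columns grow to the right and rows downward; lengths in m; the calibration is good to about 2 mm. A picture is of the moment at which its call begins: read the wrist's pose just before it. camera_info takes no time and is no camera call; for the wrist camera it gives the pose at the moment of the call.
- ctrl.finish_job(): hands the job in, once; it reports no verdict.
The state is a dict: "t": time; "qpos": joint angles; "qvel": joint speeds; "tau": joint torques, N m; "tool_pos": TCP position; "orientation": TCP orientation; "contact_force": force on the tool from outside, world axes, zero at the start; "wrist_torque": the same for the moment, N m; "gripper_width": finger opening in m.
Only numpy, scipy, OpenCV 4.12 (cv2) and the standard library are available. Lean on these libraries where they do the work, as an engineer would, in place of code of your own. Each camera call takes 0.05 s, during which the arm holds its last target.

## Working session

There is one attempt and no reset: what is moved stays moved. The work goes in short steps, Python scripts to look and compute and a tool call to move; the robot and the scene stay as the last step left them, time stands still between calls to the robot, and variables do not carry over. Pictures are saved under pics/ and viewed, and the job is handed in when it is done.

Besides the shell and the picture viewer there is one more tool, called as name(argument=value, ...) on one line, values as JSON. arm_command: Moves the arm, as the interface text tells. Its arguments: {"type":"object","properties":{"moves":{"type":"array"},"force":{"type":"number"}},"required":["moves"]}

```bash
ls; mkdir -p pics; python3 - <<'E'
from workcell import ctrl, grab_frame, camera_info
import cv2
print(ctrl.observe(), ctrl.hold_point_z)
for n in ["scene","top","wrist"]:
    i=camera_info(n); print(n,i)
    f=grab_frame(n); cv2.imwrite(f"pics/{n}0.png",f[:,:,::-1])
E
```

```text
pics
{'t': 0.0, 'qpos': array([ 1.55011482e+00,  3.59388037e-01,  1.10597618e-02, -3.57274139e-04,
       -1.22404648e+00, -2.88103955e-01]), 'qvel': array([ 0.00165789, -0.00133018,  0.0016361 ,  0.00012879,  0.00138048,
       -0.00175617]), 'tau': array([ 9.08765778e-04, -5.82712841e+01,  2.93042529e+01,  6.99683368e+00,
        6.95352210e-03, -1.65289262e-04]), 'tool_pos': array([0.2050062 , 0.64261971, 0.22562102]), 'orientation': array([-0.31979636, -2.05315568,  2.05650199]), 'contact_force': array([-0.20374831,  0.30670195,  0.00760374]), 'wrist_torque': array([-0.01167041, -0.03481616,  0.04617797]), 'gripper_width': 0.08764752268245715} 0.0188
scene {'mtx': array([[412.27072115,   0.        , 278.11404406],
       [  0.        , 412.27072115, 204.01186896],
       [  0.        ,   0.        ,   1.        ]]), 'R': array([[-0.83374403, -0.55192973,  0.01563555],
       [-0.27113368,  0.38457732, -0.88237566],
       [ 0.48099628, -0.73991476, -0.47028578]]), 't': array([0.61540474, 0.19214611, 0.87139553])}
top {'mtx': array([[380.78496591,   0.        , 284.00474403],
       [  0.        , 380.78496591, 214.72075095],
       [  0.        ,   0.        ,   1.        ]]), 'R': array([[-0.0675725 , -0.99770033,  0.00529255],
       [-0.97615222,  0.06501435, -0.20712311],
       [ 0.20630271, -0.01916216, -0.97830057]]), 't': array([0.27922351, 0.57740462, 1.01546646])}
wrist {'mtx': array([[367.05429703,   0.        , 278.47169503],
       [  0.        , 367.05429703, 214.03271465],
       [  0.        ,   0.        ,   1.        ]]), 'R': array([[-0.30376835, -0.95274299,  0.00236328],
       [-0.91858831,  0.29353506,  0.2646369 ],
       [-0.25282466,  0.07821743, -0.96434523]]), 't': array([ 0.67404234, -0.03400634,  0.39166466])}
```

View pics/scene0.png

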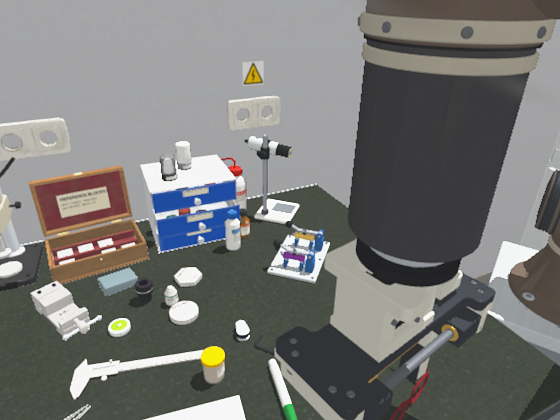

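View pics/top0.png

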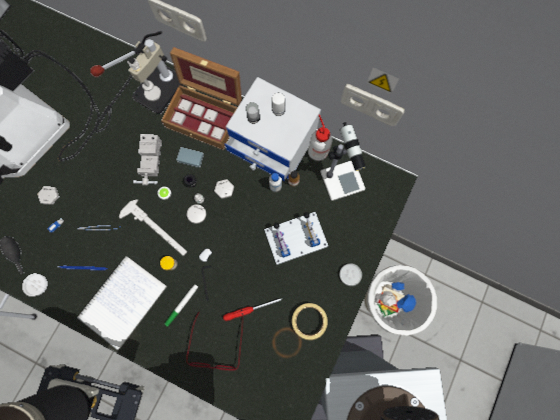

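View pics/wrist0.png

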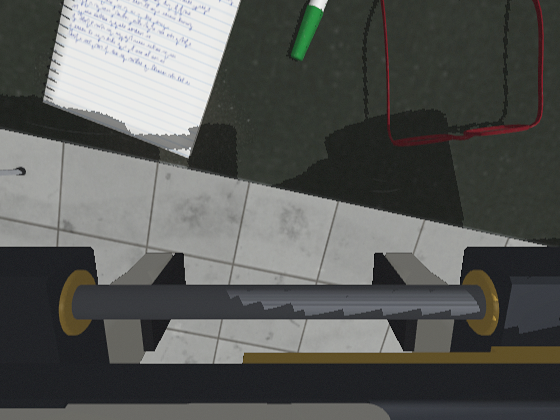

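The scene view shows the rest near (300,255) and the microscope near (270,180); the top view shows the rest at (296,238) and the microscope at (345,165). I'll enlarge both.

```bash
python3 - <<'E'
import cv2
a=cv2.imread("pics/scene0.png"); b=cv2.imread("pics/top0.png")
cv2.imwrite("pics/s_rest.png",cv2.resize(a[222:292,255:345],None,fx=8,fy=8,interpolation=cv2.INTER_CUBIC))
cv2.imwrite("pics/s_mic.png",cv2.resize(a[125:225,225:325],None,fx=6,fy=6,interpolation=cv2.INTER_CUBIC))
cv2.imwrite("pics/t_rest.png",cv2.resize(b[205:270,255:335],None,fx=9,fy=9,interpolation=cv2.INTER_CUBIC))
cv2.imwrite("pics/t_mic.png",cv2.resize(b[115:205,310:390],None,fx=6,fy=6,interpolation=cv2.INTER_CUBIC))
E
```

```text
(no output)
```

View pics/s_rest.png

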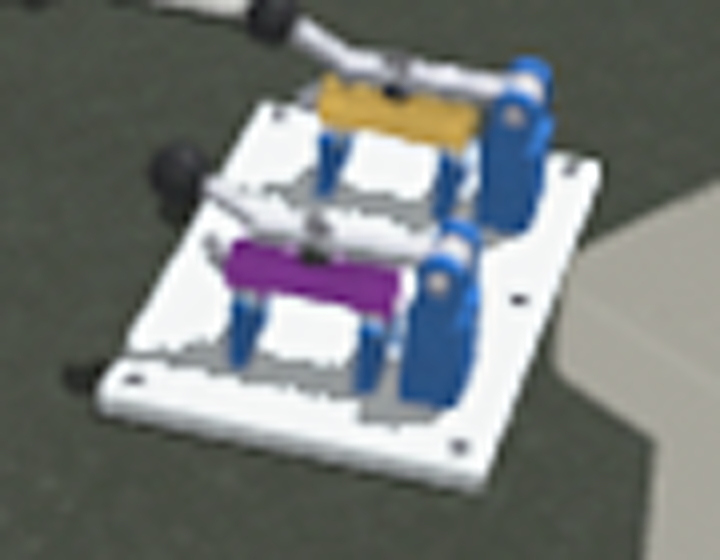

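View pics/s_mic.png

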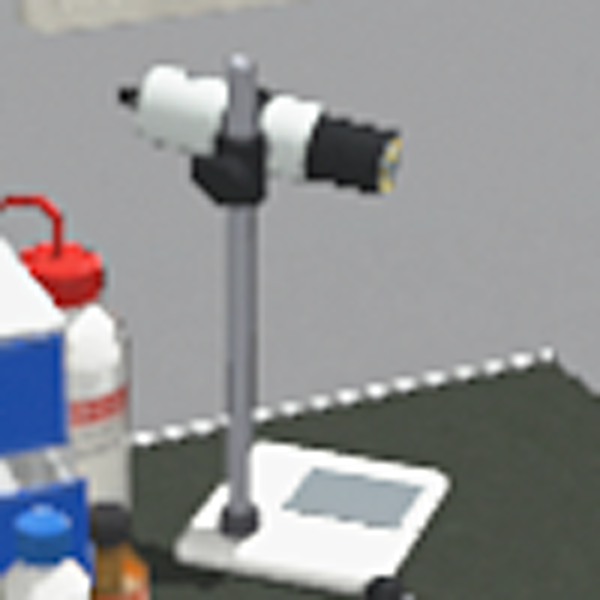

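View pics/t_rest.png

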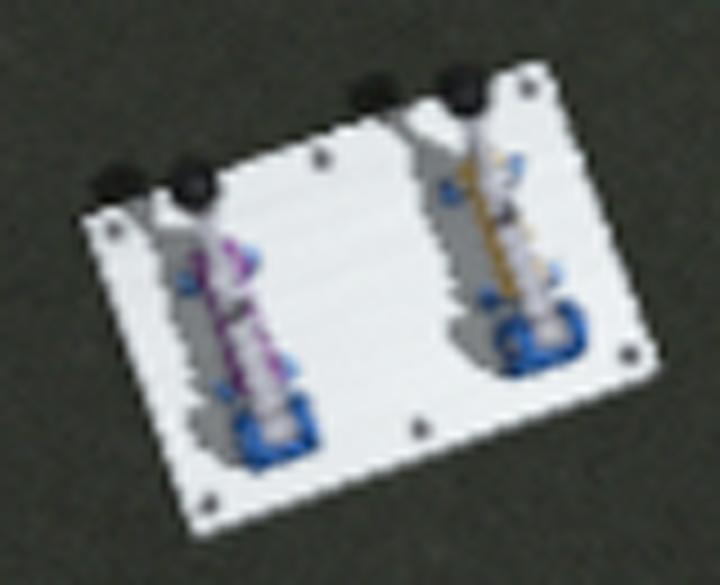

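View pics/t_mic.png

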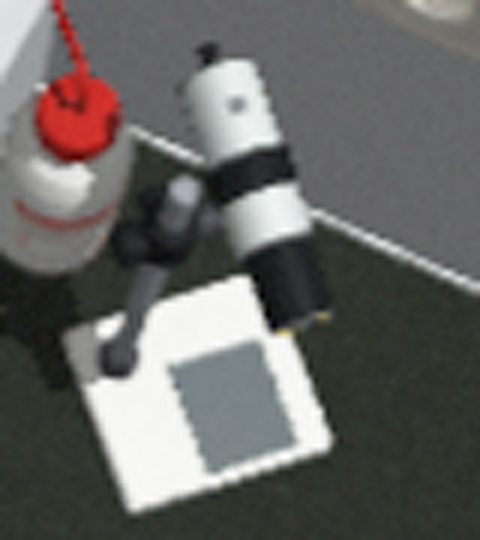

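Gold lies in the right nest: sleeve at about (490,230) in the top crop, knob at (463,90). Next I'll fit the rest pose and triangulate the lens.

```bash
cat > h.py <<'E'
import numpy as np, cv2
from scipy.optimize import least_squares
from scipy.spatial.transform import Rotation as Rn
from workcell import ctrl, grab_frame, camera_info
def proj(ci,X):
    c=ci["R"]@np.asarray(X,float)+ci["t"]; p=ci["mtx"]@c; return p[:2]/p[2]
def tri(obs):
    # obs list of (ci,(u,v))
    f=lambda X: np.concatenate([proj(c,X)-p for c,p in obs])
    r=least_squares(f,[.5,.1,.1]); return r.x,r.fun
def uncrop(p,s,o): return np.array([(p[0]+.5)/s-.5+o[0],(p[1]+.5)/s-.5+o[1]])
E
python3 - <<'E'
from h import *
T=camera_info("top");S=camera_info("scene")
t=lambda u,v:uncrop((u,v),9,(255,205)); s=lambda u,v:uncrop((u,v),8,(255,222))
P={'fr':(55,-80,8),'fl':(55,80,8),'bl':(-55,80,8),'br':(-55,-80,8)}
to={'fr':(543,62),'fl':(85,220),'bl':(197,535),'br':(660,372)}
so={'fr':(265,103),'fl':(102,400),'bl':(478,478),'br':(600,162)}
def W(q,p):
    c,sn=np.cos(q[2]),np.sin(q[2]);x,y,z=np.array(p)/1000
    return [q[0]+c*x-sn*y,q[1]+sn*x+c*y,z]
def fun(q,which='ts'):
    r=[]
    for k in P:
        if 't' in which:r.append(proj(T,W(q,P[k]))-t(*to[k]))
        if 's' in which:r.append(proj(S,W(q,P[k]))-s(*so[k]))
    return np.concatenate(r)
for w in ['ts','t','s']:
    r=least_squares(fun,[.5,.0,.3],args=(w,)); print(w,r.x,np.round(r.fun,2))
q=least_squares(fun,[.5,.0,.3]).x
for n,a,b,m in [('goldknob',(463,90),(270,15),(40,-45,61)),('purpknob',(195,185),(180,178),(40,45,61))]:
    x,e=tri([(T,t(*a)),(S,s(*b))]); print(n,x,e,'pred',W(q,m))
t6=lambda u,v:uncrop((u,v),6,(310,115)); s6=lambda u,v:uncrop((u,v),6,(225,125))
for n,a,b in [('lens',(303,325),(390,163)),('whitefront',(272,248),(300,140)),('headback',(222,70),(150,98)),('eyepiece',(208,52),(128,96)),('posttop',(183,190),(240,62)),('postbot',(118,355),(240,520))]:
    x,e=tri([(T,t6(*a)),(S,s6(*b))]); print(n,x,e)
print('camT',-T['R'].T@T['t'],'camS',-S['R'].T@S['t'])
E
```

```text
ts [0.53620487 0.21052076 0.27323314] [-0.58 -0.36  0.01 -0.42 -0.68 -0.2  -0.25 -1.23 -0.77  0.27  1.   -0.78
 -0.37 -0.05  0.61  0.03]
t [0.5358548  0.20878433 0.2720364 ] [ 0.05 -0.26 -0.07 -0.16 -0.19  0.33  0.22  0.07]
s [0.53567109 0.21303011 0.27491741] [-0.4   0.08 -0.66 -0.54  0.72 -0.1   0.3   0.53]
goldknob [0.59142538 0.17811345 0.06041436] [-0.07710658 -0.13584844  0.13073917  0.02753161] pred [np.float64(0.5868640776207622), np.float64(0.17798394593945355), np.float64(0.061)]
purpknob [0.56716573 0.26383634 0.05756784] [-0.04798278 -0.08273161  0.07428789  0.01615974] pred [np.float64(0.5625779338871849), np.float64(0.26464525923755683), np.float64(0.061)]
lens [0.67735473 0.04011099 0.18220146] [-0.24906666 -0.41942217  0.48710551  0.10970931]
whitefront [0.71331753 0.05217414 0.18788279] [-0.83028797 -1.33232335  1.56768175  0.37830538]
headback [0.7894827 0.0656167 0.1960872] [-0.18113781 -0.26596123  0.3230062   0.08791036]
eyepiece [0.79782612 0.07095049 0.19682371] [-0.17567292 -0.25495669  0.31005866  0.08567494]
posttop [0.72011307 0.0948761  0.23473106] [-0.07871404 -0.12046981  0.14312316  0.03686203]
postbot [0.72109475 0.09427711 0.01459757] [ 0.03010965  0.04884135 -0.05126704 -0.01218438]
camT [0.37300915 0.26050034 1.11154746] camS [0.1460493  0.91052355 0.56972779]
```

```bash
python3 - <<'E'
from h import *
o=ctrl.observe();R=Rn.from_rotvec(o['orientation']).as_matrix();print(R.round(3))
w=camera_info('wrist');C=-w['R'].T@w['t'];print(C, 'cam in tool',R.T@(C-o['tool_pos']),'fwd in tool',R.T@w['R'][2],'right',R.T@w['R'][0])
yaw=0.273
# desired tool: y=down, z along +-rest y
for sgn in (1,-1):
    z=sgn*np.array([-np.sin(yaw),np.cos(yaw),0]);y=np.array([0,0,-1.]);x=np.cross(y,z)
    D=np.c_[x,y,z];print(sgn,Rn.from_matrix(D@R.T).as_rotvec())
E
```

```text
[[-0.953 -0.    -0.304]
 [ 0.304 -0.001 -0.953]
 [-0.    -1.     0.001]]
[0.27255085 0.62157028 0.38522813] cam in tool [-0.07072232 -0.15934878 -0.00017947] fwd in tool [2.64782720e-01 9.64307652e-01 9.29051117e-04] right [-2.41774165e-04 -8.97050949e-04  9.99999568e-01]
1 [ 1.62800059e-04 -1.66814088e-03 -2.55972463e+00]
-1 [1.26639227e-03 1.23591921e-04 5.81867514e-01]
```

arm_command(moves=[0.022,-0.034,0.006,0,0,-0.18,0,0.044,-0.068,0.012,0,0,-0.36,0,0.066,-0.102,0.018,0,0,-0.54,0,0.088,-0.136,0.024,0,0,-0.72,0,0.11,-0.17,0.03,0,0,-0.9,0])

```text
t: 0.78
tool_pos: [0.3156, 0.4717, 0.2566]
orientation: [-1.019, -1.466, 1.467]
contact_force: [1.0, -0.3, -0.8]
gripper_width: 0.0879
```

arm_command(moves=[0.022,-0.034,0,0,0,-0.18,60,0.044,-0.068,0,0,0,-0.36,60,0.066,-0.102,0,0,0,-0.54,60,0.088,-0.136,0,0,0,-0.72,60,0.11,-0.17,0,0,0,-0.9,60])

```text
t: 1.4
tool_pos: [0.4256, 0.3018, 0.2565]
orientation: [-1.419, -0.8, 0.8]
contact_force: [1.0, -0.8, -1.1]
gripper_width: 0.0671
```

arm_command(moves=[0.022,-0.034,0,0,0,-0.18,120,0.044,-0.068,0,0,0,-0.36,120,0.066,-0.102,0,0,0,-0.54,120,0.088,-0.136,0,0,0,-0.72,120,0.105,-0.163,0,0,0,-0.76,120])

```text
t: 2.02
tool_pos: [0.5306, 0.1386, 0.2564]
orientation: [-1.561, -0.211, 0.211]
contact_force: [0.1, 0.5, 0.3]
gripper_width: 0.0466
```

```bash
python3 - <<'E'
from h import *
import pickle
o=ctrl.observe();print(o['t'],o['tool_pos'],o['qpos'],o['gripper_width'],o['orientation'],o['qvel'].round(3))
w=camera_info('wrist');f=grab_frame('wrist');pickle.dump((w,o),open('w1.pkl','wb'));cv2.imwrite('pics/w1.png',f[:,:,::-1])
print(w)
E
```

```text
2.025 [0.53064696 0.13862816 0.25636968] [ 6.12720262e-01  1.31922412e-01 -2.22157721e-01 -1.05541686e-04
 -1.21705720e+00 -1.91460009e+00] 0.046570273069674775 [-1.56054086 -0.21079064  0.21133912] [-0.492  0.121  0.141 -0.001 -0.018  0.227]
{'mtx': array([[367.05429703,   0.        , 278.47169503],
       [  0.        , 367.05429703, 214.03271465],
       [  0.        ,   0.        ,   1.        ]]), 'R': array([[-2.65860588e-01,  9.64011413e-01, -3.79186986e-04],
       [ 9.30130778e-01,  2.56620117e-01,  2.62683938e-01],
       [ 2.53327622e-01,  6.94846128e-02, -9.64881861e-01]]), 't': array([ 0.00730884, -0.5697805 ,  0.27577655])}
```

View pics/w1.png

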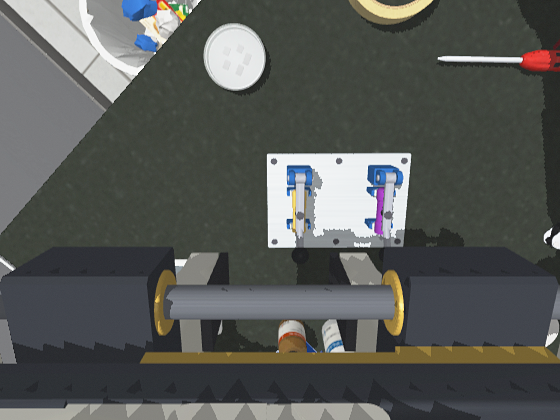

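The wrist view shows the rest at (340,200) with gold on the image left, the purple lever at (390,190) and the gold knob at (300,256). The camera sits behind the tool. The arm was still settling, so I'll retake the picture and measure.

```bash
python3 - <<'E'
from h import *
import pickle
grab_frame('top')
o=ctrl.observe();print(o['t'],o['tool_pos'],o['qvel'].round(3))
w=camera_info('wrist');f=grab_frame('wrist');pickle.dump((w,o),open('w2.pkl','wb'));cv2.imwrite('pics/w2.png',f[:,:,::-1])
c=f[145:270,255:420,::-1];cv2.imwrite('pics/w2c.png',cv2.resize(c,None,fx=4.8,fy=4.8,interpolation=cv2.INTER_CUBIC))
E
```

```text
2.125 [0.53102102 0.13781778 0.25612671] [ 0.044 -0.01  -0.011 -0.012  0.002 -0.015]
```

View pics/w2c.png

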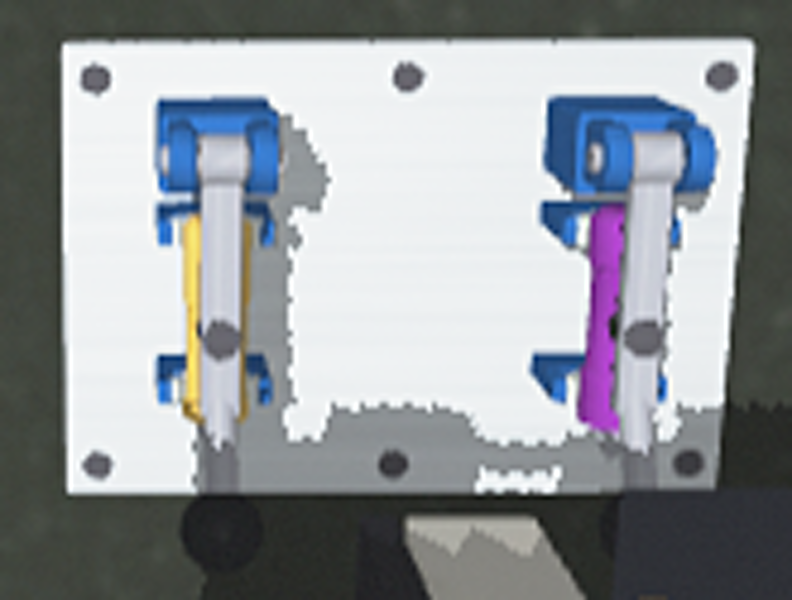

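```bash
python3 - <<'E'
from h import *
import pickle
w,o=pickle.load(open('w2.pkl','rb'));T=camera_info("top");S=camera_info("scene")
u=lambda a,b:uncrop((a,b),4.8,(255,145));t=lambda a,v:uncrop((a,v),9,(255,205)); s=lambda a,v:uncrop((a,v),8,(255,222))
P={'fr':(55,-80,8),'fl':(55,80,8),'bl':(-55,80,8),'br':(-55,-80,8)}
wo={'br':(62,42),'bl':(755,40),'fl':(715,495),'fr':(68,495)}
def W(q,p):
    c,sn=np.cos(q[2]),np.sin(q[2]);x,y,z=np.array(p)/1000
    return np.array([q[0]+c*x-sn*y,q[1]+sn*x+c*y,z])
f=lambda q:np.concatenate([proj(w,W(q,P[k]))-u(*wo[k]) for k in P])
r=least_squares(f,[.53,.21,.27]);q=r.x;print(q,r.fun.round(2))
print('knob tri w+t',tri([(w,u(222,533)),(T,t(463,90))]),'all',tri([(w,u(222,533)),(T,t(463,90)),(S,s(270,15))]))
# fit along wrist ray at z=.061
def ray(ci,p,z):
    d=ci['R'].T@np.linalg.inv(ci['mtx'])@np.r_[p,1];C=-ci['R'].T@ci['t'];return C+d*(z-C[2])/d[2]
print('knob',ray(w,u(222,533),.061),'pred',W(q,(40,-45,61)))
print('hinge',ray(w,u(222,157),.049),'pred',W(q,(-38,-45,49)))
print('nest',W(q,(0,-45,34)), 'front gold sleeve ray', ray(w,u(214,418),.034), W(q,(23,-45,34)))
E
```

```text
[0.53761972 0.20990387 0.27225055] [-0.59 -0.11  0.3  -0.44  0.63  0.28 -0.36  0.28]
knob tri w+t (array([0.59043934, 0.17802951, 0.06552509]), array([ 0.05187743, -0.04896707,  0.09262273, -0.17343825])) all (array([0.59188248, 0.1786341 , 0.06111432]), array([-0.02782688, -0.22986298, -0.25860244, -0.33355264, -0.13652366,
       -0.18706111]))
knob [0.5921601  0.17875236 0.061     ] pred [0.58824694 0.1773173  0.061     ]
hinge [0.51558222 0.15701584 0.049     ] pred [0.51311982 0.15634312 0.049     ]
nest [0.54972021 0.16656131 0.034     ] front gold sleeve ray [0.57569344 0.17365766 0.034     ] [0.57187308 0.172746   0.034     ]
```

arm_command(moves=[0.03,0.02,-0.02,0,0,0,120,0.061,0.041,-0.06,0,0,0,120,0.061,0.041,-0.105,0,0,0,120,0.061,0.041,-0.14,0,0,0,120,0.061,0.041,-0.145,0,0,0,120])

```text
t: 2.8
tool_pos: [0.5892, 0.1809, 0.1089]
orientation: [-1.562, -0.211, 0.219]
contact_force: [-0.4, -0.3, 1.1]
gripper_width: 0.0465
```

```bash
python3 - <<'E'
from h import *
import pickle
grab_frame('top')
o=ctrl.observe();print(o['t'],o['tool_pos'],o['orientation'],o['qvel'].round(3))
w=camera_info('wrist');f=grab_frame('wrist');pickle.dump((w,o),open('w3.pkl','wb'));cv2.imwrite('pics/w3.png',f[:,:,::-1])
f=grab_frame('scene');cv2.imwrite('pics/s3.png',cv2.resize(f[180:300,220:380,::-1],None,fx=5,fy=5,interpolation=cv2.INTER_CUBIC))
E
```

```text
2.85 [0.5902074  0.18126131 0.11026828] [-1.5613727  -0.21302825  0.21703402] [-0.005 -0.035  0.039  0.008 -0.027  0.001]
```

View pics/w3.png

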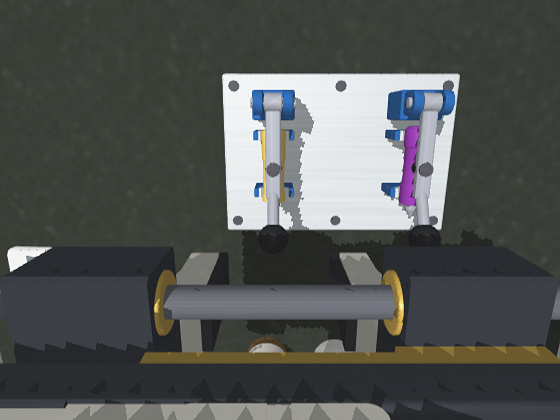

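View pics/s3.png

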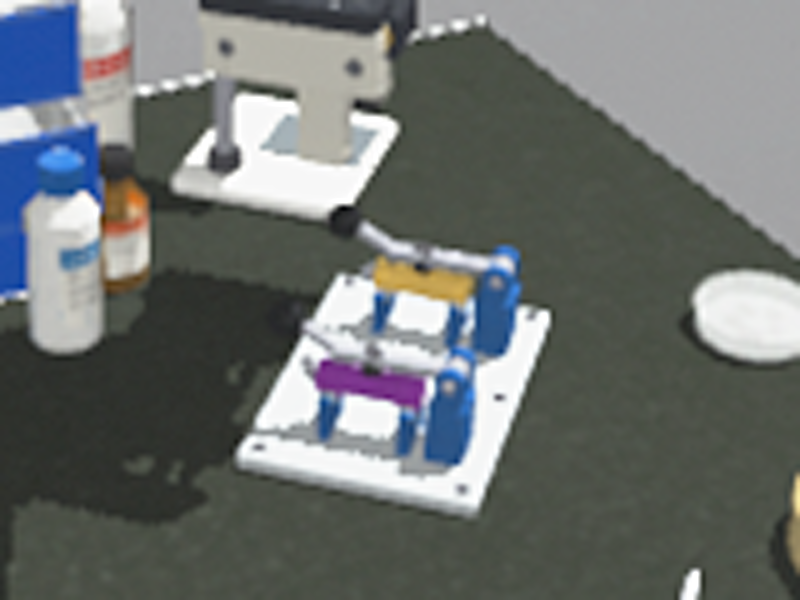

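```bash
python3 - <<'E'
from h import *
import pickle
w2,o2=pickle.load(open('w2.pkl','rb'));w3,o3=pickle.load(open('w3.pkl','rb'));T=camera_info("top");S=camera_info("scene")
f=cv2.imread('pics/w3.png')[65:255,215:470];cv2.imwrite('pics/w3c.png',cv2.resize(f,None,fx=3,fy=3,interpolation=cv2.INTER_CUBIC))
k2=uncrop((222,533),4.8,(255,145));print(k2)
print(tri([(w2,k2),(w3,(273,239))]),tri([(w2,k2),(w3,(273,239)),(T,uncrop((463,90),9,(255,205))),(S,uncrop((270,15),8,(255,222)))]))
R=Rn.from_rotvec(o3['orientation']).as_matrix();print(R.round(3))
print('tcp px',proj(w3,o3['tool_pos']))
E
```

```text
[300.85416667 255.64583333]
(array([0.59156543, 0.17845994, 0.06270117]), array([-0.0142634 ,  0.02254206,  0.00832427, -0.01301852])) (array([0.59204011, 0.17859347, 0.06111284]), array([-0.10867199, -0.10252594,  0.05295651, -0.09724446, -0.24871478,
       -0.38889616, -0.18275719, -0.21275584]))
[[ 0.963 -0.002 -0.27 ]
 [ 0.27  -0.002  0.963]
 [-0.003 -1.    -0.001]]
tcp px [277.94311297 270.88976254]
```

View pics/w3c.png

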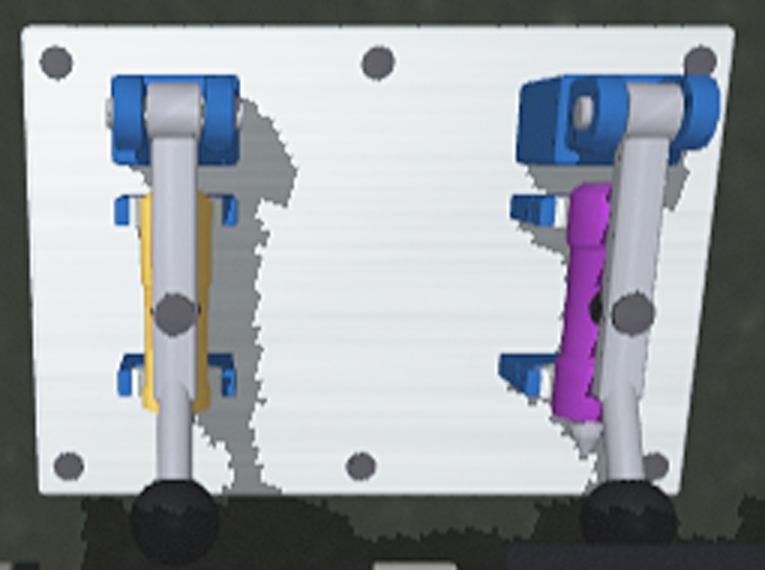

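Knob measured at (0.592, 0.1786, 0.0615). I'll descend over it and pinch.

arm_command(moves=[0.002,-0.003,-0.03,0,0,0,120,0.002,-0.003,-0.055,0,0,0,120,0.002,-0.003,-0.065,0,0,0,130,0.002,-0.003,-0.065,0,0,0,200,0.002,-0.003,-0.065,0,0,0,230], force=8)

```text
t: 3.58
tool_pos: [0.594, 0.1786, 0.0481]
orientation: [-1.559, -0.216, 0.213]
contact_force: [0.5, 0.1, -0.0]
gripper_width: 0.0282
```

arm_command(moves=[0.0,0.0,0,0,0,0,230,0,0,0,0,0,0,230,0,0,0,0,0,0,230,0,0,0,0,0,0,230,0,0,0,0,0,0,230], force=8)

```text
t: 4.2
tool_pos: [0.5937, 0.1785, 0.0474]
orientation: [-1.56, -0.216, 0.213]
contact_force: [-1.0, 1.6, 6.6]
gripper_width: 0.0172
```

```bash
python3 - <<'E'
from h import *
o=ctrl.observe();print(o['t'],o['tool_pos'],o['gripper_width'],o['contact_force'])
f=grab_frame('scene');cv2.imwrite('pics/s4.png',cv2.resize(f[180:300,220:380,::-1],None,fx=5,fy=5,interpolation=cv2.INTER_CUBIC))
# arc
H=np.array([.5150,.1570,.049]);ax=np.array([np.cos(.272),np.sin(.272),0])
K=np.array([.592,.1786,.0615]);d=K-H;print('r',np.linalg.norm(d),'lat',d@np.array([-ax[1],ax[0],0]))
a0=np.arctan2(d[2],d@ax)
for i in range(0,16):
    a=a0+2.9*i/15;p=H+.079*(ax*np.cos(a)+np.array([0,0,np.sin(a)]));print(i,round(a-a0,3),(p-K).round(4))
E
```

```text
4.2 [0.59373832 0.17854112 0.04738887] 0.01721041530693903 [-0.97080981  1.63885369  6.57491272]
r 0.08094325172613213 lat 0.00011918676872565089
0 0.0 [-0.0018 -0.0006 -0.0003]
1 0.193 [-0.0055 -0.0017  0.0145]
2 0.387 [-0.0118 -0.0034  0.0282]
3 0.58 [-0.0206 -0.0059  0.0405]
4 0.773 [-0.0314 -0.0089  0.0508]
5 0.967 [-0.044  -0.0124  0.0587]
6 1.16 [-0.0578 -0.0162  0.0639]
7 1.353 [-0.0723 -0.0203  0.0663]
8 1.547 [-0.0869 -0.0244  0.0658]
9 1.74 [-0.1012 -0.0284  0.0624]
10 1.933 [-0.1147 -0.0321  0.0562]
11 2.127 [-0.1267 -0.0354  0.0474]
12 2.32 [-0.1368 -0.0383  0.0363]
13 2.513 [-0.1447 -0.0405  0.0235]
14 2.707 [-0.1501 -0.042   0.0093]
15 2.9 [-0.1528 -0.0427 -0.0057]
```

View pics/s4.png

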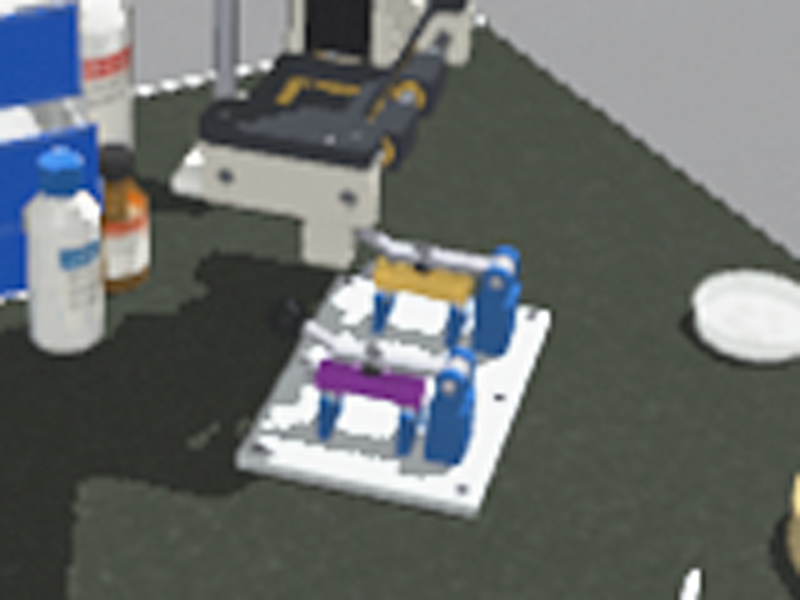

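Pinched: width is 17 mm on the 18 mm ball, and the scene crop shows the finger on the far knob at (345,240). Now the arc.

arm_command(moves=[-0.004,-0.001,0.015,0,0,0,230,-0.01,-0.003,0.0285,0,0,0,230,-0.019,-0.005,0.041,0,0,0,230,-0.03,-0.008,0.051,0,0,0,230,-0.042,-0.012,0.059,0,0,0,230], force=10)

```text
t: 4.88
tool_pos: [0.5506, 0.1662, 0.1065]
orientation: [-1.559, -0.215, 0.213]
contact_force: [0.0, 5.7, -0.7]
gripper_width: 0.0174
```

```bash
python3 - <<'E'
from h import *
o=ctrl.observe();print(o['t'],o['tool_pos'],o['gripper_width'],o['contact_force'])
f=grab_frame('scene');cv2.imwrite('pics/s5.png',cv2.resize(f[180:300,220:380,::-1],None,fx=5,fy=5,interpolation=cv2.INTER_CUBIC))
E
```

```text
4.875 [0.5505583  0.1662447  0.10653213] 0.01735272975029319 [ 0.02826248  5.74389605 -0.68064814]
```

View pics/s5.png

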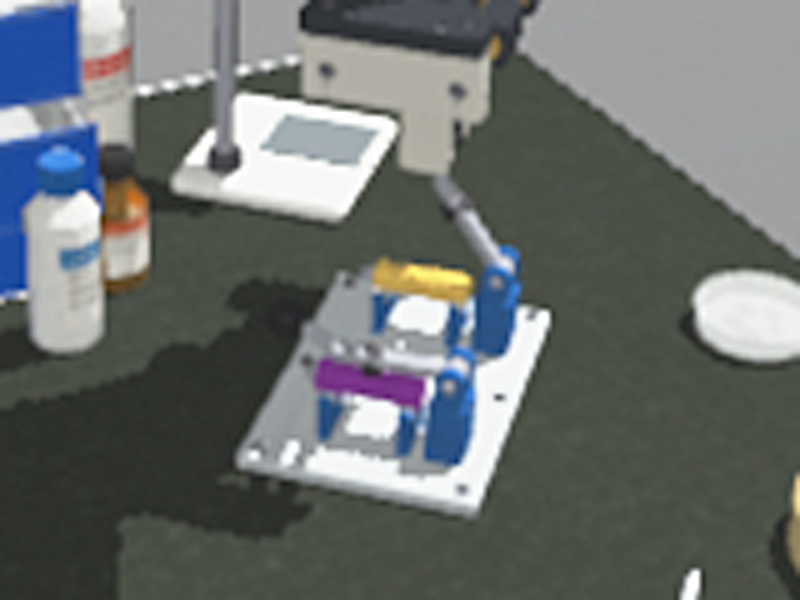

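arm_command(moves=[-0.014,-0.004,0.005,0,0,0,230,-0.028,-0.008,0.0075,0,0,0,230,-0.043,-0.012,0.007,0,0,0,230,-0.057,-0.016,0.0035,0,0,0,230,-0.071,-0.02,-0.0025,0,0,0,230], force=10)

```text
t: 5.55
tool_pos: [0.479, 0.1461, 0.1036]
orientation: [-1.559, -0.214, 0.214]
contact_force: [1.1, 6.0, -1.1]
gripper_width: 0.0169
```

arm_command(moves=[-0.012,-0.003,-0.009,0,0,0,230,-0.022,-0.006,-0.02,0,0,0,230,-0.03,-0.0085,-0.033,0,0,0,230,-0.0355,-0.01,-0.047,0,0,0,230,-0.038,-0.0105,-0.06,0,0,0,230], force=10)

```text
t: 6.18
tool_pos: [0.44, 0.1351, 0.0424]
orientation: [-1.56, -0.212, 0.215]
contact_force: [-3.9, 7.1, 1.0]
gripper_width: 0.0171
```

```bash
python3 - <<'E'
from h import *
o=ctrl.observe();print(o['t'],o['tool_pos'],o['gripper_width'],o['contact_force'])
f=grab_frame('scene');cv2.imwrite('pics/s6.png',cv2.resize(f[180:300,220:380,::-1],None,fx=5,fy=5,interpolation=cv2.INTER_CUBIC))
E
```

```text
6.175 [0.43996064 0.13505224 0.04244021] 0.017139381020964572 [-3.8678007   7.05776699  0.95515217]
```

View pics/s6.png

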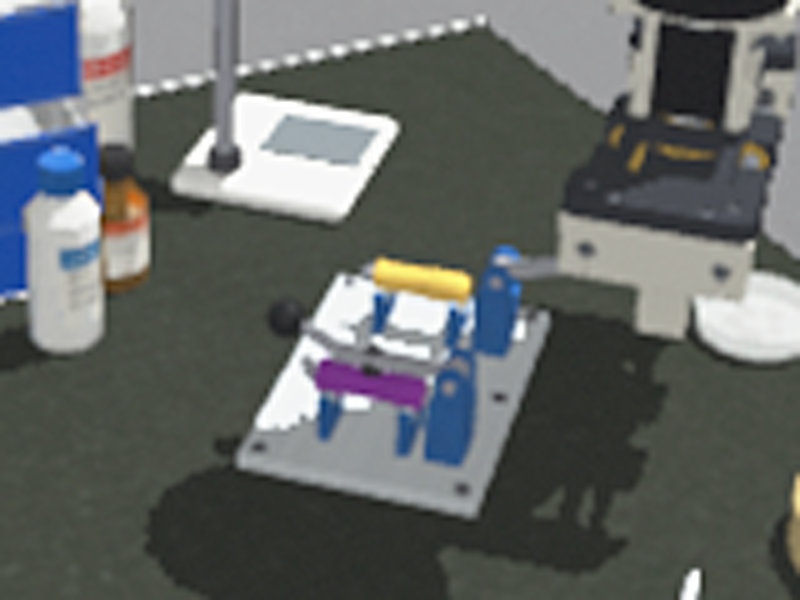

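The lever is folded back: its bar lies level behind the hinge at (530,262) and the gold sleeve is uncovered. Nudge down, release and rise.

arm_command(moves=[0,0,-0.004,0,0,0,230,0,0,-0.006,0,0,0,230,0,0,-0.005,0,0,0,140,0,0,-0.003,0,0,0,125,0,0,-0.002,0,0,0,125], force=10)

```text
t: 6.85
tool_pos: [0.4416, 0.1349, 0.0411]
orientation: [-1.561, -0.213, 0.215]
contact_force: [0.2, 0.7, 1.2]
gripper_width: 0.0408
```

arm_command(moves=[0,0,0,0,0,0,125,0,0,0.03,0,0,0,125,0,0,0.07,0,0,0,125,0.01,0,0.11,0,0,0,125,0.02,0,0.13,0,0,0,125])

```text
t: 7.48
tool_pos: [0.463, 0.1358, 0.1735]
orientation: [-1.559, -0.216, 0.212]
contact_force: [0.3, 0.5, -0.5]
gripper_width: 0.0449
```

```bash
python3 - <<'E'
from h import *
import pickle
f=grab_frame('scene');cv2.imwrite('pics/s7.png',cv2.resize(f[180:300,220:380,::-1],None,fx=5,fy=5,interpolation=cv2.INTER_CUBIC))
o=ctrl.observe();print(o['t'],o['tool_pos'],o['gripper_width'],o['contact_force'])
w=camera_info('wrist');f=grab_frame('wrist');pickle.dump((w,o),open('w7.pkl','wb'));cv2.imwrite('pics/w7.png',f[:,:,::-1])
E
```

```text
7.525 [0.4649519  0.1364508  0.17526081] 0.04436676958932551 [3.03831861 0.74966262 3.65607835]
```

View pics/s7.png

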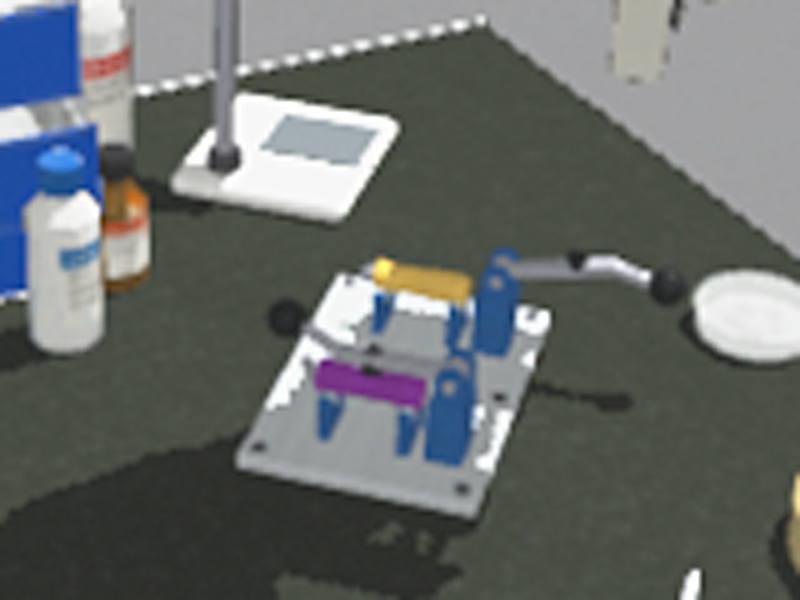

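View pics/w7.png

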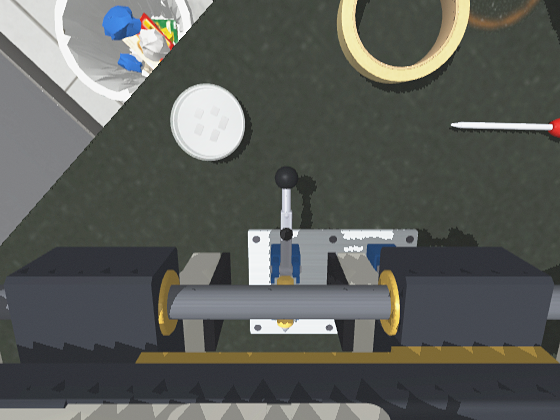

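The lever is fully back, with its knob at (667,285) in the scene crop and (287,178) in the wrist view. The gold indenter shows between the fingers with its tip at (286,327) in the wrist view. I'll move over the nest.

arm_command(moves=[0.03,0.01,0,0,0,0,125,0.06,0.022,-0.01,0,0,0,125,0.088,0.031,-0.03,0,0,0,125,0.088,0.031,-0.05,0,0,0,125,0.088,0.031,-0.055,0,0,0,125])

```text
t: 8.2
tool_pos: [0.5486, 0.1656, 0.1134]
orientation: [-1.562, -0.21, 0.217]
contact_force: [-0.5, -0.6, 0.1]
gripper_width: 0.0448
```

```bash
python3 - <<'E'
from h import *
import pickle
f=grab_frame('scene');cv2.imwrite('pics/s8.png',cv2.resize(f[180:300,220:380,::-1],None,fx=5,fy=5,interpolation=cv2.INTER_CUBIC))
o=ctrl.observe();print(o['t'],o['tool_pos'],o['gripper_width'],o['contact_force'])
w=camera_info('wrist');f=grab_frame('wrist');pickle.dump((w,o),open('w8.pkl','wb'));cv2.imwrite('pics/w8.png',f[:,:,::-1])
c=f[90:290,180:400,::-1];cv2.imwrite('pics/w8c.png',cv2.resize(c,None,fx=3,fy=3,interpolation=cv2.INTER_CUBIC))
w7,o7=pickle.load(open('w7.pkl','rb'))
def ray(ci,p,z):
    d=ci['R'].T@np.linalg.inv(ci['mtx'])@np.r_[p,1];C=-ci['R'].T@ci['t'];return C+d*(z-C[2])/d[2]
print('tip from w7',ray(w7,(286,328),.034),'knobback',ray(w7,(287,178),.056))
print(tri([(w7,(287,178)),(camera_info('scene'),uncrop((667,286),5,(220,180)))]))
E
```

```text
8.25 [0.54878234 0.16572157 0.11392112] 0.04495360262029688 [-0.35036731  0.20005216 -0.22731997]
tip from w7 [0.58005068 0.17639664 0.034     ] knobback [0.44081412 0.13678743 0.056     ]
(array([0.44078834, 0.13678298, 0.05590952]), array([ 0.00099787, -0.05413511, -0.15298629, -0.05186148]))
```

View pics/w8c.png

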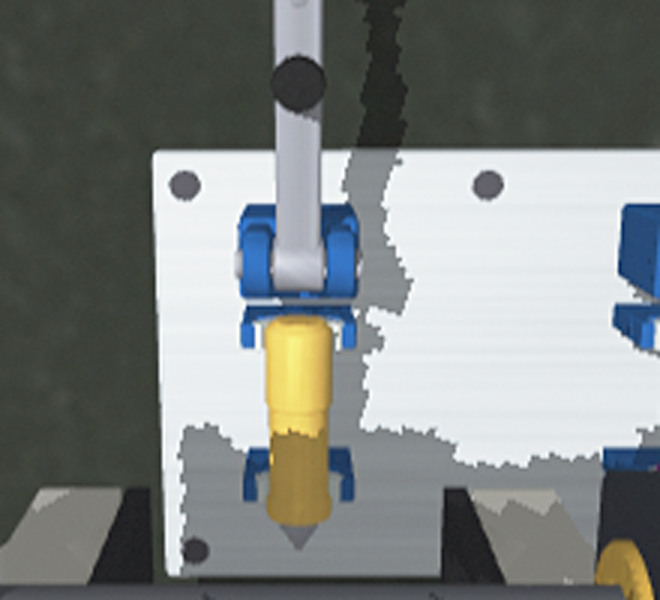

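```bash
python3 - <<'E'
from h import *
import pickle
w,o=pickle.load(open('w8.pkl','rb'));w7,_=pickle.load(open('w7.pkl','rb'))
u=lambda a,b:uncrop((a,b),3,(180,90))
def ray(ci,p,z):
    d=ci['R'].T@np.linalg.inv(ci['mtx'])@np.r_[p,1];C=-ci['R'].T@ci['t'];return C+d*(z-C[2])/d[2]
ax=np.array([np.cos(.272),np.sin(.272),0])
tip=ray(w,u(299,549),.034);print('tip',tip,'centre',tip-.032*ax, tri([(w,u(299,549)),(w7,(286,328))]))
fr=ray(w,u(299,524),.034+.002);print('front face->centre',fr-.023*ax)
bk=ray(w,u(298,318),.0415);print('back->centre',bk+.023*ax)
E
```

```text
tip [0.58391786 0.17632988 0.034     ] centre [0.55309433 0.16773281 0.034     ] (array([0.59142492, 0.17904145, 0.01607838]), array([ 0.75007316, -0.07422861, -0.97377247,  0.0958494 ]))
front face->centre [0.55486205 0.16821479 0.036     ]
back->centre [0.5510862  0.16686884 0.0415    ]
```

Gold sleeve centre is at about (0.5525, 0.1675, 0.034). I'll descend to grasp.

arm_command(moves=[0.004,0.002,-0.03,0,0,0,125,0.004,0.002,-0.06,0,0,0,125,0.004,0.002,-0.085,0,0,0,125,0.004,0.002,-0.096,0,0,0,125,0.004,0.002,-0.096,0,0,0,125])

```text
t: 8.93
tool_pos: [0.5541, 0.1685, 0.0203]
orientation: [-1.56, -0.214, 0.215]
contact_force: [0.1, -0.4, 0.9]
gripper_width: 0.0447
```

```bash
python3 - <<'E'
from h import *
f=grab_frame('scene');cv2.imwrite('pics/s9.png',cv2.resize(f[180:300,220:380,::-1],None,fx=5,fy=5,interpolation=cv2.INTER_CUBIC))
o=ctrl.observe();print(o['t'],o['tool_pos'],o['gripper_width'],o['contact_force'])
f=grab_frame('wrist');c=f[90:290,180:400,::-1];cv2.imwrite('pics/w9c.png',cv2.resize(c,None,fx=3,fy=3,interpolation=cv2.INTER_CUBIC))
E
```

```text
8.975 [0.55457504 0.16880461 0.02091393] 0.04435208025615264 [0.33326851 0.50325034 0.77032047]
```

View pics/w9c.png

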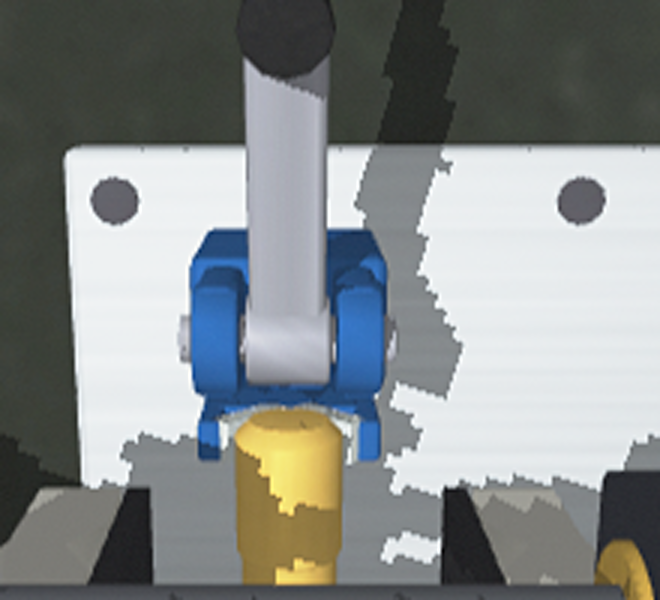

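View pics/s9.png

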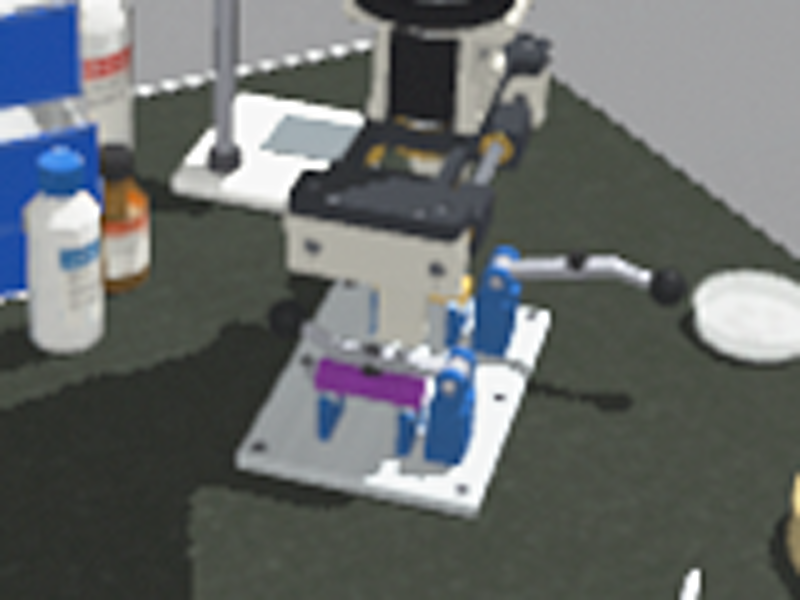

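arm_command(moves=[-0.0015,-0.0005,-0.004,0,0,0,125,-0.0015,-0.0005,-0.004,0,0,0,160,-0.0015,-0.0005,-0.004,0,0,0,200,-0.0015,-0.0005,-0.004,0,0,0,235,-0.0015,-0.0005,-0.004,0,0,0,240], force=25)

```text
t: 9.65
tool_pos: [0.5529, 0.1674, 0.0163]
orientation: [-1.561, -0.214, 0.214]
contact_force: [1.5, -3.5, 2.5]
gripper_width: 0.0142
```

arm_command(moves=[0,0,0,0,0,0,240,0,0,0,0,0,0,240,0,0,0.0,0,0,0,240,0,0,0.0,0,0,0,240,0,0,0,0,0,0,240], force=25)

```text
t: 10.28
tool_pos: [0.5529, 0.1675, 0.0163]
orientation: [-1.561, -0.214, 0.214]
contact_force: [2.1, -5.4, 2.2]
gripper_width: 0.0143
```

arm_command(moves=[0,0,0.01,0,0,0,240,0,0,0.03,0,0,0,240,0,0,0.06,0,0,0,240,0,0,0.09,0,0,0,240,0,0,0.11,0,0,0,240], force=25)

```text
t: 10.9
tool_pos: [0.553, 0.1688, 0.1282]
orientation: [-1.559, -0.216, 0.213]
contact_force: [-0.4, 0.0, -0.8]
gripper_width: 0.0143
```

```bash
python3 - <<'E'
from h import *
import pickle
f=grab_frame('scene');cv2.imwrite('pics/s10.png',cv2.resize(f[120:280,200:400,::-1],None,fx=4,fy=4,interpolation=cv2.INTER_CUBIC))
cv2.imwrite('pics/s10r.png',f[:,:,::-1])
o=ctrl.observe();print(o['t'],o['tool_pos'],o['gripper_width'],o['contact_force'])
w=camera_info('wrist');f=grab_frame('wrist');pickle.dump((w,o),open('w10.pkl','wb'));cv2.imwrite('pics/w10.png',f[:,:,::-1])
f=grab_frame('top');cv2.imwrite('pics/t10.png',cv2.resize(f[110:270,250:400,::-1],None,fx=4,fy=4,interpolation=cv2.INTER_CUBIC));cv2.imwrite('pics/t10r.png',f[:,:,::-1])
E
```

```text
10.95 [0.55415228 0.16925511 0.13059233] 0.014009824814110708 [1.94939144 0.23301383 1.61219668]
```

View pics/s10.png

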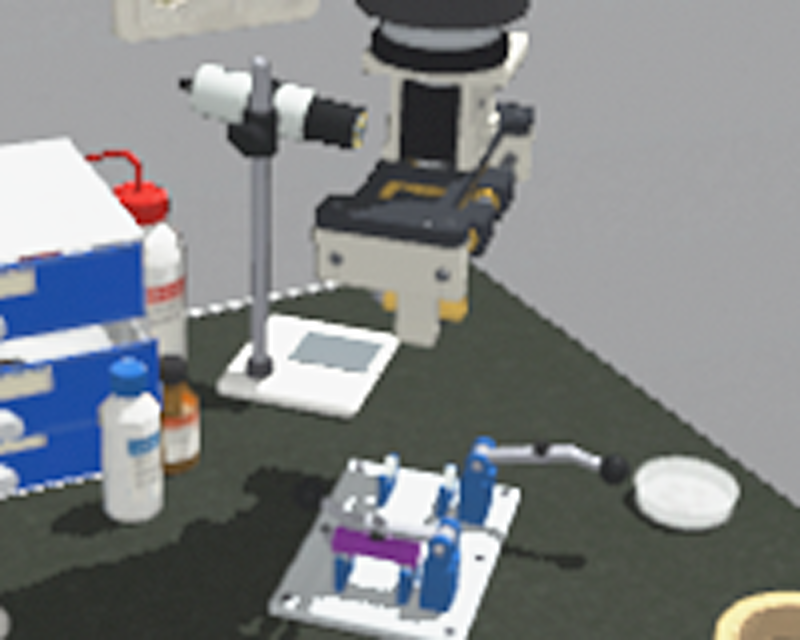

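View pics/w10.png

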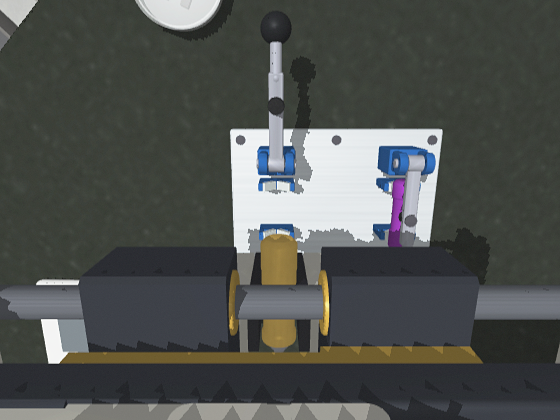

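View pics/t10.png

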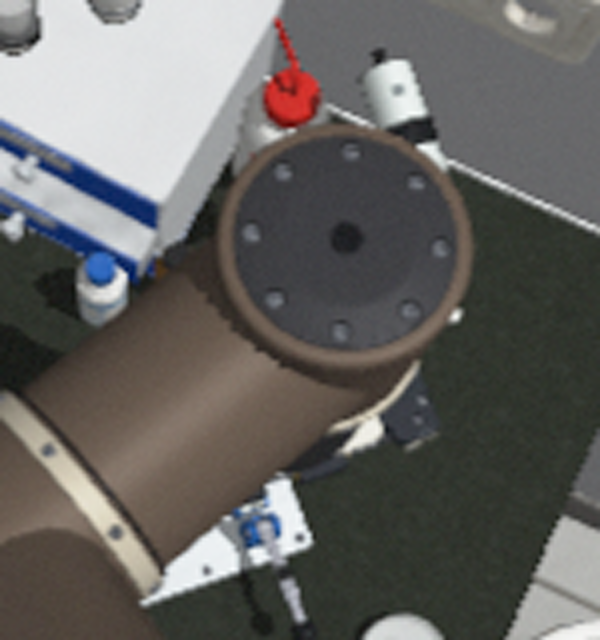

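Gold is held level at (278,290) in the wrist view, and the sleeve shows either side of the finger in the scene view. Now I'll refine the microscope pose from enlarged crops of the first, unobstructed frames.

```bash
python3 - <<'E'
import cv2
a=cv2.imread("pics/scene0.png"); b=cv2.imread("pics/top0.png")
cv2.imwrite("pics/s_head.png",cv2.resize(a[130:165,240:300],None,fx=13,fy=13,interpolation=cv2.INTER_CUBIC))
cv2.imwrite("pics/t_head.png",cv2.resize(b[120:175,335:370],None,fx=11,fy=11,interpolation=cv2.INTER_CUBIC))
E
```

```text
(no output)
```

View pics/s_head.png

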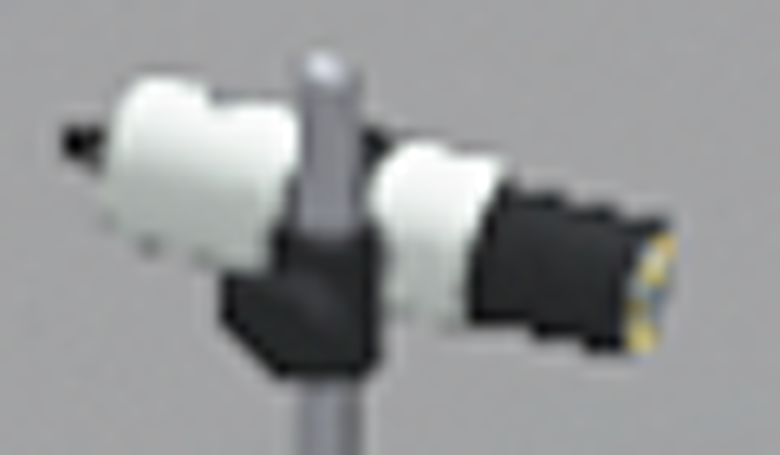

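View pics/t_head.png

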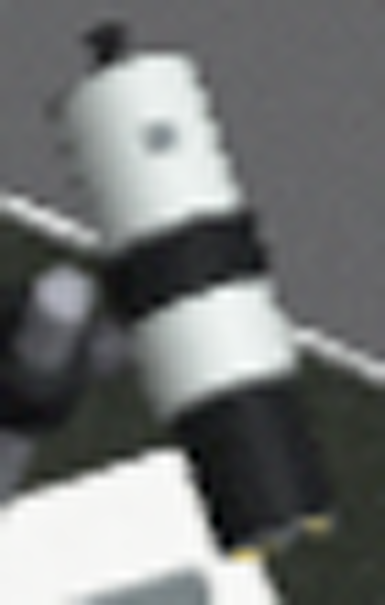

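```bash
python3 - <<'E'
from h import *
T=camera_info("top");S=camera_info("scene")
t=lambda a,v:uncrop((a,v),11,(335,120)); s=lambda a,v:uncrop((a,v),13,(240,130))
t6=lambda u,v:uncrop((u,v),6,(310,115)); s6=lambda u,v:uncrop((u,v),6,(225,125))
Lt,Ls=t(283,537),s(651,289)
bt,bs=t(133,78),s(122,152)
mt=t(237,402); ms=s(490,255)
def fun(p):
    L=p[:3];d=np.array([np.cos(p[4])*np.cos(p[3]),np.cos(p[4])*np.sin(p[3]),np.sin(p[4])])
    return np.concatenate([proj(T,L)-Lt,proj(S,L)-Ls,proj(T,L+p[5]*d)-bt,proj(S,L+p[5]*d)-bs,proj(T,L+p[6]*d)-mt,proj(S,L+p[6]*d)-ms])
r=least_squares(fun,[.677,.04,.18,.25,.1,.12,.04],x_scale=[.01]*7);print(r.x.round(4),r.fun.round(2))
p=r.x;d=np.array([np.cos(p[4])*np.cos(p[3]),np.cos(p[4])*np.sin(p[3]),np.sin(p[4])]);print('focus',p[:3]-.05*d,'d',d)
# base
P=[(50,-55),(-50,-55),(-50,55),(50,55)]
to=[(248,277),(332,440),(133,513),(65,337)];so=[(262,443),(450,483),(370,588),(178,552)]
def W(q,x,y,z):
    c,sn=np.cos(q[2]),np.sin(q[2]);return [q[0]+c*x-sn*y,q[1]+sn*x+c*y,z]
f=lambda q:np.concatenate([np.r_[proj(T,W(q,x/1e3,y/1e3,.012))-t6(*a),proj(S,W(q,x/1e3,y/1e3,.012))-s6(*b)] for (x,y),a,b in zip(P,to,so)])
q=least_squares(f,[.67,.05,.25]);print('base',q.x,q.fun.round(2))
pt=tri([(T,t6(183,190)),(S,s6(240,62))])[0]
for X in (p[:3],p[:3]+.12*d,pt):
    v=X[:2]-q.x[:2];c,sn=np.cos(q.x[2]),np.sin(q.x[2]);print('in base',c*v[0]+sn*v[1],-sn*v[0]+c*v[1])
E
```

```text
[0.6783 0.0393 0.1811 0.2334 0.1163 0.1157 0.0341] [-0.25 -0.28  0.29  0.32 -0.46 -0.62  0.74  0.31 -0.17 -0.48  0.61 -0.22]
focus [0.63003334 0.02780525 0.17527841] d [0.96631944 0.2297205  0.1159967 ]
base [0.7009595  0.05946345 0.26106832] [ 1.48 -1.49 -0.81 -0.51 -0.58  1.3   0.42 -1.69 -1.83  0.59  2.46 -1.02
 -1.93 -0.44 -0.49 -1.4 ]
in base -0.027050738602016025 -0.013652659999450905
in base 0.09209357742314853 -0.01695062797200602
in base 0.027644998239690906 0.029268904296110235
```

Focus comes out at about (0.630, 0.028, 0.175), axis yaw 0.233 and tilt 0.116. I'll move to a standoff short of the focus, turning on the way.

arm_command(moves=[0.005,-0.03,0.008,0.006,-0.022,-0.008,240,0.012,-0.065,0.016,0.013,-0.045,-0.016,240,0.02,-0.1,0.022,0.019,-0.067,-0.024,240,0.024,-0.13,0.0235,0.025,-0.09,-0.032,240,0.027,-0.148,0.0235,0.031,-0.112,-0.039,240], force=25)

```text
t: 11.68
tool_pos: [0.5792, 0.0189, 0.1487]
orientation: [-1.546, -0.272, 0.092]
contact_force: [-0.0, -1.0, -0.1]
gripper_width: 0.0141
```

arm_command(moves=[0,0,0,0,0,0,240,0,0,0,0,0,0,240,0,0,0.0,0,0,0,240,0,0,0.0,0,0,0,240,0,0,0,0,0,0,240], force=25)

```text
t: 12.3
tool_pos: [0.5797, 0.0204, 0.1495]
orientation: [-1.546, -0.274, 0.093]
contact_force: [0.1, -0.9, -0.6]
gripper_width: 0.0141
```

```bash
cat > look.py <<'E'
from h import *
import pickle,sys
n=sys.argv[1]
f=grab_frame('scene');cv2.imwrite(f'pics/s{n}r.png',f[:,:,::-1]);cv2.imwrite(f'pics/s{n}.png',cv2.resize(f[120:220,220:340,::-1],None,fx=6,fy=6,interpolation=cv2.INTER_CUBIC))
o=ctrl.observe();print(o['t'],o['tool_pos'],o['gripper_width'],o['contact_force'],o['qvel'].round(3))
w=camera_info('wrist');f=grab_frame('wrist');pickle.dump((w,o),open(f'w{n}.pkl','wb'));cv2.imwrite(f'pics/w{n}.png',f[:,:,::-1])
f=grab_frame('top');cv2.imwrite(f'pics/t{n}r.png',f[:,:,::-1]);cv2.imwrite(f'pics/t{n}.png',cv2.resize(f[110:230,290:410,::-1],None,fx=5,fy=5,interpolation=cv2.INTER_CUBIC))
R=Rn.from_rotvec(o['orientation']).as_matrix();d=R[:,0];c=o['tool_pos']-.0177*R[:,1];print('d',d,'centre',c,'tip',c+.032*d)
F=np.array([.630,.0278,.1753]);D=np.array([.9663,.2297,.1160]);print('tip-F',c+.032*d-F,'ang',np.arccos(d@D),'rot',np.cross(d,D))
E
python3 look.py 11
```

```text
12.35 [0.57966839 0.02034148 0.14951704] 0.013937202154175404 [-0.33959338 -0.13711473 -0.96743264] [-0.002 -0.001 -0.    -0.    -0.    -0.   ]
d [0.9661846  0.2303686  0.11583451] centre [0.57768203 0.0198324  0.16709786] tip [0.60859993 0.0272042  0.17080456]
tip-F [-0.02140007 -0.0005958  -0.00449544] ang 0.00683431850103165 rot [ 0.00011557 -0.00014653 -0.00067257]
```

View pics/s11.png

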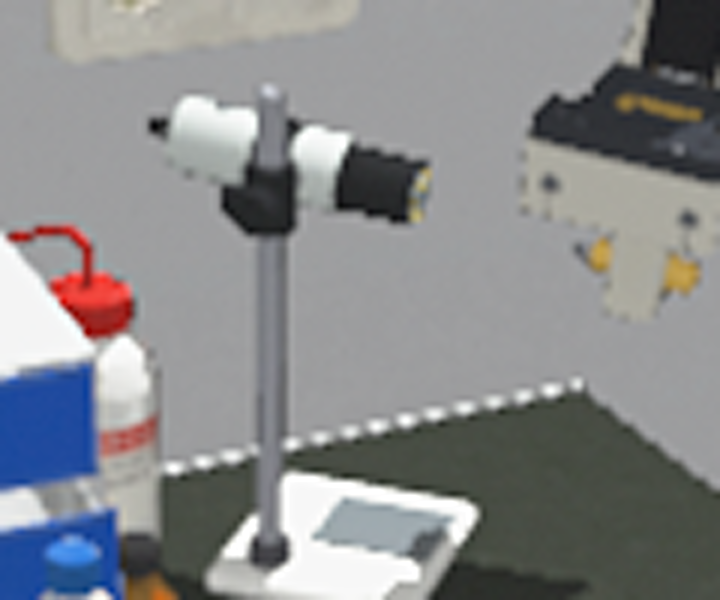

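View pics/w11.png

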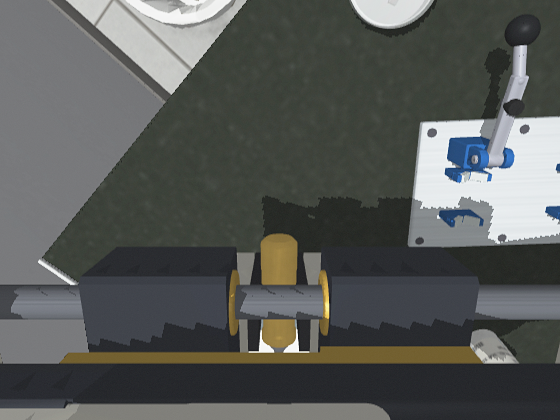

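View pics/t11.png

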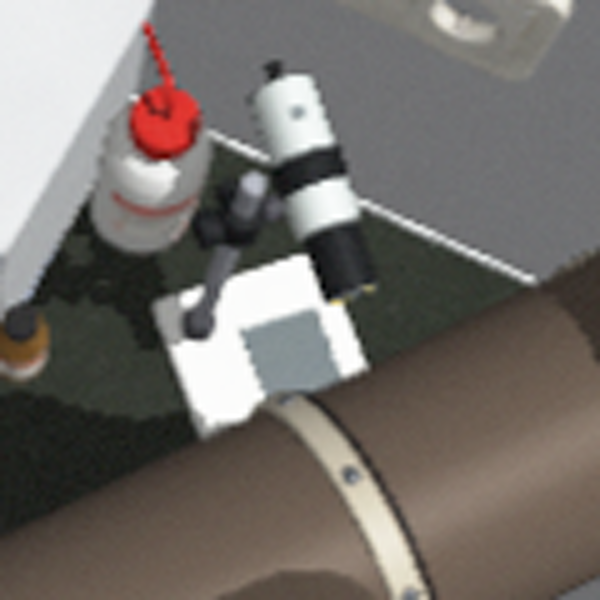

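```bash
python3 - <<'E'
from h import *
import pickle
a=cv2.imread('pics/s11r.png');cv2.imwrite('pics/s11z.png',cv2.resize(a[145:180,280:345],None,fx=12,fy=12,interpolation=cv2.INTER_CUBIC))
S=camera_info('scene');w,o=pickle.load(open('w11.pkl','rb'))
p=proj(S,[.6086,.0272,.1708]);print('tip scene',p,'crop12',((p-[280,145])+.5)*12-.5)
R=Rn.from_rotvec(o['orientation']).as_matrix();c=o['tool_pos']-.0177*R[:,1]
for k in (-.023,.023,.032):
    p=proj(S,c+k*R[:,0]);print(k,((p-[280,145])+.5)*12-.5,'wrist',proj(w,c+k*R[:,0]))
E
```

```text
tip scene [315.18547958 160.16966738] crop12 [427.725755   187.53600853]
-0.023 [674.42310981 252.2980006 ] wrist [277.85220629 236.23501037]
0.023 [467.66822246 198.01178751] wrist [277.86756767 335.4826001 ]
0.032 [427.71776912 187.52227091] wrist [277.87030766 353.18525624]
```

View pics/s11z.png

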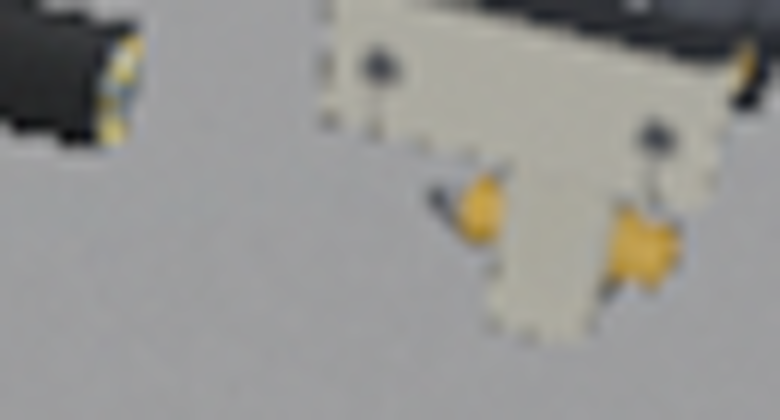

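Scene check: tip seen at (432,192) against a predicted (428,188), about 1 mm off, and it points along the lens axis. I'll advance the last 21 mm.

arm_command(moves=[0.006,0,0.002,0,0,0,240,0.012,0.0005,0.004,0,0,0,240,0.018,0.001,0.005,0,0,0,240,0.0215,0.001,0.005,0,0,0,240,0.0215,0.001,0.005,0,0,0,240], force=25)

```text
t: 13.08
tool_pos: [0.6013, 0.021, 0.1543]
orientation: [-1.546, -0.273, 0.093]
contact_force: [0.2, -0.1, -0.2]
gripper_width: 0.0142
```

arm_command(moves=[0,0,0,0,0,0,240,0,0,0,0,0,0,240,0,0,0.0,0,0,0,240,0,0,0.0,0,0,0,240,0,0,0,0,0,0,240], force=25)

```text
t: 13.7
tool_pos: [0.6011, 0.0211, 0.1546]
orientation: [-1.546, -0.273, 0.092]
contact_force: [-0.4, -0.1, 0.0]
gripper_width: 0.0141
```

```bash
python3 look.py 12; python3 - <<'E'
import cv2
a=cv2.imread('pics/s12r.png');cv2.imwrite('pics/s12z.png',cv2.resize(a[135:180,240:340],None,fx=8,fy=8,interpolation=cv2.INTER_CUBIC))
E
```

```text
13.75 [0.60113439 0.0210494  0.15456871] 0.014444913491352176 [ 0.2953943  -0.68127613 -0.32409074] [-0.    -0.    -0.002  0.002  0.001 -0.001]
d [0.9662565  0.23002399 0.11591956] centre [0.59914634 0.02054086 0.17214935] tip [0.63006655 0.02790163 0.17585878]
tip-F [6.65518029e-05 1.01625507e-04 5.58778986e-04] ang 0.006806872528960737 rot [ 5.60604275e-05 -7.26835210e-05 -3.23067123e-04]
```

View pics/s12z.png

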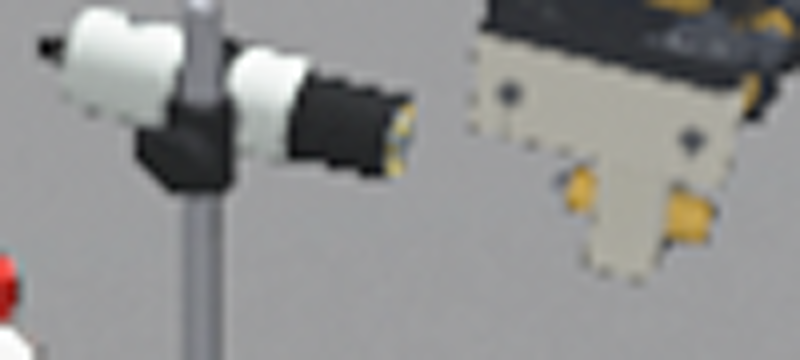

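View pics/w12.png

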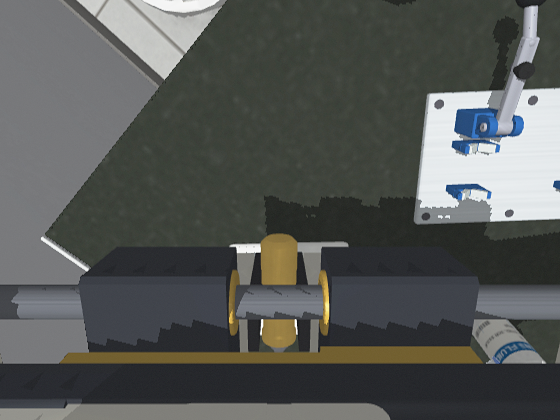

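View pics/s12r.png

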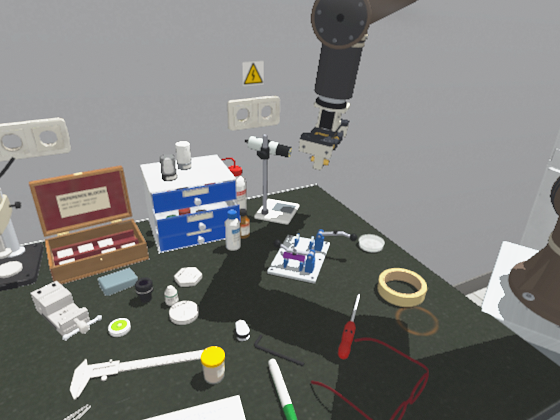

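```bash
python3 - <<'E'
from h import *
S=camera_info('scene')
L=np.array([.6783,.0393,.1811])
for n,X in [('lens',L),('tip',[.63007,.0279,.17586])]:
    p=proj(S,X);print(n,p,((p-[240,135])+.5)*8-.5)
d=np.array([.9663,.23,.1159])
for k in (.045,.05,.055,.06): p=proj(S,L-k*d);print(k,((p-[240,135])+.5)*8-.5)
a=cv2.imread('pics/s12r.png');cv2.imwrite('pics/s12zz.png',cv2.resize(a[148:172,280:330],None,fx=16,fy=16,interpolation=cv2.INTER_CUBIC))
E
```

```text
lens [289.91695653 152.08904305] [402.83565226 140.21234443]
tip [307.92017807 156.61826771] [546.86142453 176.44614171]
0.045 [532.5797718  174.19244111]
0.05 [547.1573157  178.01031242]
0.055 [561.76756436 181.83674913]
0.06 [576.41062797 185.67178011]
```

View pics/s12zz.png

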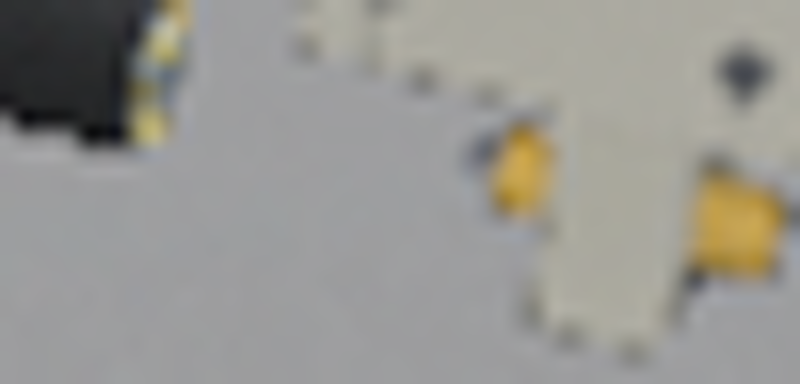

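The tip is at about (308.5,157) in scene pixels, against 307.9 predicted. Seen this way it is about 51 mm from the lens, well within tolerance. The purple lever is still shut and the gold lever still back, so I'm handing in.

```bash
python3 - <<'E'
from h import *
o=ctrl.observe();print(o['t'],o['tool_pos'],o['gripper_width'],abs(o['qvel']).max());print(ctrl.finish_job())
E
```

```text
13.85 [0.60115963 0.02105336 0.15459064] 0.01413481861552313 0.0011981323670048833
the job is handed in; nothing more can be done
None
```

The job is handed in at t = 13.9 s, with the gold indenter held still in front of the microscope lens. No verdict comes back, so this rests on my own checks.

**What I did:** I pinched the gold indenter's lever knob (right nest) and swung it fully back. Then I gripped the sleeve between the saddles, lifted it straight up, and brought its tip to the focus pointing up the lens axis.

**Last checks:**
- **Lever:** the gold lever's knob triangulated to where an angle of about 2.9 rad would put it.
- **Tip position:** by the arm's pose, the tip is 0.6 mm from my estimate of the focus (0.630, 0.028, 0.175). The axis error is about 0.007 rad.
- **Scene camera:** it put the tip about 1 mm off that prediction, up to 3.5 mm on the blurriest reading. Seen this way, the tip is about 51 mm from the lens.
- **Grip:** the opening is steady at 14 mm and the arm is at rest.
- **Surroundings:** in the last pictures the purple lever is still shut, and the microscope and bystanders look unmoved. I judged that by eye and did not measure it.

**What disagreed:**
- The separate fit of the microscope's base was poor, with errors up to 2.5 pixels and a yaw of 0.26 against 0.23 for the head. I used the head's own axis.
- The sleeve closed at 14 mm, not the stated 15 mm; the pictures suggest a narrower waist there.

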